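# Slot the bench lamp into its bracket and draw it up to the second stop

## Task

Set up the telescopic bench lamp: with the lamp still closed down and its light bar pointing back out of the mouth, slide its flat foot into the slotted steel bracket until it is fully home against the end stop. Then squeeze in the catch on the side of the upper part, draw that part straight up past the first stop to the second, and finish still holding it up there with the catch squeezed in, so that the height can be trimmed. Do not knock the lamp over or disturb the other things on the bench.

Things in the scene. Friction and masses are not known exactly. Their poses are not given: they have to be found in the camera images.
- lamp: Telescopic LED bench lamp standing on the bench, about 0.65 kg, 200 mm tall closed. Origin: centre of its foot's underside; z up, x from the light bar to the mast (the bar points to -x). Foot: dark steel plate 100 (x) x 80 (y) x 6 mm. On its centre a steel mast, 12 mm thick (boss 30 mm up to 18 mm high), on which the square upper part slides. Lifted with the catch out, it stays closed.
- lamp_grip (a point): On the axis of the upper part, level with the catch's middle, 22 mm below its flat top (178 mm above the foot's underside when closed); axes as the lamp's. From the top to 50 mm below it the upper part is a black grip 32 x 32 mm: x faces bare, the catch on the +y face. Below that it is 28 mm square, its lower end 150 mm below the top. Nothing stands above the top.
- lamp_sleeve (a joint): How far the lamp's upper part is drawn up, m: 0 closed, 0.05 first stop, 0.10 second stop, also the end of its travel. With the catch out it locks at each of these (1 mm of play); with the catch pressed it slides against about 4 N of friction and 2 N of its own weight.
- lamp_catch (a joint): How far the catch is pressed, m: 0 out, 0.006 fully in. Grey push plate 14 (x) x 22 (z) mm on the grip's +y face, centred level with lamp_grip, 6 mm proud, pressed towards -y until flush: fingers pinching the grip across y push it in. Sprung: 3 N to start, 7 N fully in; frees the upper part from 3.5 mm on, comes out when let go.
- lamp_bar (a point): Middle of the light bar: aluminium, 135 x 26 x 12 mm along the lamp's x, fixed level on the upper part's -x side, 115 mm from its axis and 70 mm below lamp_grip; free end 183 mm from the axis.
- bracket: Slotted steel bench bracket, screwed down: two runners along its x, from -50 to +50 mm, with inward lips, open mouth at -x, end stop at +x. Origin: on the bench, where the centre of the foot's underside lies when fully home (1.5 mm short of the stop). The foot slides in on the bench towards the bracket's +x, lamp's x along the bracket's x, light bar pointing out of the mouth.
- bracket_mouth (a point): Middle of the bracket's mouth, on the bench at its x = -50 mm; axes as the bracket's. Slot 85 mm wide between the runners; lips 10 to 13 mm above the bench, 60 mm open between them. Flares lead in from 23 mm before this point, where they are 112 mm apart. Outer width 139 mm, height 14 mm.
- elec_box_mid (a point): Bystander: centre of the white square electrical box, 88 x 88 x 46 mm.
- ratchet_mid (a point): Bystander: middle of the steel ratchet, 211 mm long, 34 mm high at its head, lying along its x.
- insulator_mid (a point): Bystander: centre of the grey ribbed ceramic insulator, 72 mm across, 83 mm high, standing.
- screwdriver_mid (a point): Bystander: point in the handle of the screwdriver, 190 mm long, 26 mm thick, lying along its x.
- flashlight_mid (a point): Bystander: centre of the aluminium flashlight standing on its lens, 39 mm across, 130 mm high.
- tape_roll_mid (a point): Bystander: centre of the black roll of tape, 68 mm across, 19 mm high, lying flat.
- screw_jar_mid (a point): Bystander: centre of the lidded jar, 68 mm across, 85 mm high, standing.
Things that resemble listed ones, but are neither listed nor needed, are in the scene too. What is meant by the bracket is not yellow, and is the larger of those in its own colour.

How it is judged:
On the way:
1. the foot is fully home in the bracket, light bar pointing out of the mouth, the lamp still closed down (x of lamp in the frame of bracket between -0.007 and 0.007 m and y of lamp in the frame of bracket between -0.007 and 0.007 m and z of lamp in the frame of bracket below 0.008 m and angle between the x axis of lamp and the x axis of bracket, either way round below 0.12 rad and x of lamp_bar in the frame of bracket below -0.08 m and angle between lamp's own z axis and vertical below 0.12 rad and value of joint lamp_sleeve below 0.01 m), for 0.2 s.
At the end, for the whole second after the job is handed in: Ends holding: foot home in the bracket (within 7 mm along and across, lifted under 8 mm, within 0.12 rad of the slot and of upright, bar out of the mouth), upper part at rest at the second stop (over 94 mm), catch still pressed over 3.8 mm, fingers gripping the lamp with over 5 N (x of lamp in the frame of bracket between -0.007 and 0.007 m and y of lamp in the frame of bracket between -0.007 and 0.007 m and z of lamp in the frame of bracket below 0.008 m and angle between the x axis of lamp and the x axis of bracket, either way round below 0.12 rad and x of lamp_bar in the frame of bracket below -0.08 m and angle between lamp's own z axis and vertical below 0.12 rad and value of joint lamp_sleeve above 0.094 m and velocity of joint lamp_sleeve between -0.01 and 0.01 m/s and value of joint lamp_catch above 0.0038 m and contact force between the fingers and lamp above 5 N); the arm keeps its last pose, push and grip.
It fails at once if the lamp is knocked over (tilted more than 0.5 rad) (angle between lamp's own z axis and vertical above 0.5 rad).
It fails at once if another thing on the bench is moved more than 30 mm (distance of any of elec_box_mid, ratchet_mid, insulator_mid, screwdriver_mid, flashlight_mid, tape_roll_mid, screw_jar_mid from where it was at the start of the episode above 0.03 m).
It also fails if it takes over 58 s, if anything falls off the work surface, if the arm or the gripper's body presses on something with over 40 N, if the wrist force passes 120 N, or if a joint passes its speed limit or range.

## Robot

A 7-joint arm with a two-finger parallel gripper is mounted at the origin on the work surface. World frame = base frame: x ahead of the robot, y to its left, z up, the work surface at z = 0. Lengths are in m, angles in rad, forces in N, time in s.
With the tool pointing down it reaches from about 0.4 to 0.85 m from the base axis. Payload 4.5 kg.
Tool frame: the origin (TCP) lies on the centre line of the jaws, within the pads' length; the fingertips stand ahead of it and the grasp point (between the pads) lies 2 mm behind it (ctrl.nose_length is the z of the fingertips in the tool frame, in m); z points along the fingers, x is the direction in which the jaws open and shut, and the axes are right-handed (so a half turn about z gives the same grasp; the last joint's range is limited). The gripper opens to 85 mm and grips with 20 to 120 N. Pads are 22 mm wide; open, the fingers measure 114 mm over their backs; the gripper's body (76 mm by 85 mm) begins 54 mm behind the grasp point. The pads swing forward as they close: fully open they stand 13 mm farther back than shut.
Start: joints at [-1.255, 0.689, -0.195, 1.565, 0.157, 0.902, -0.215], TCP at [0.174, 0.6, 0.248] pointing down, gripper open.
Joint ranges: [-3.01, 3.01], [-0.46, 2.08], [-1.47, 1.51], [0.13, 2.56], [-1, 4.14], [0.04, 2.09], [-2.66, 2.66]. Speed limits (rad/s): [2.57, 2.57, 3.14, 3.14, 3.14, 3.14, 3.14].

## Interface

Orientations are given as a unit quaternion [w, x, y, z].
In Python, from cell import ctrl, viewer gives the robot as it stands.
- The arm moves only by the tool arm_command, never from a script. Its argument "increments" is a list of rows, each a list of 6 numbers: the shift along the tool's x, y, z in cm, then the turn, a rotation vector about the tool's x, y, z in degrees. In form: [[x, y, z, rx, ry, rz], ...]. A call has 1 to 12 rows; each row is the pose to reach, as a shift and turn from the pose commanded when the call began, along the tool's axes at that moment; what a row does not reach only later rows make up. A row lasts 1/12 s, in which the tool goes at most 41.7 mm and 7.16 degrees, less where a joint would pass 70% of its speed; a pose out of reach is approached as far as the arm can. A call with a gripper value outside its range is refused whole. "fingers" is the opening in per cent of the stroke, from 0 (shut) to 100 (fully open), set as the call begins (left out, the last holds). The fingers move at their own pace and stop on an object; "force" is the grip in N (left out, the last holds). Time passes only in rows, so rows that repeat a pose let the fingers close. It gives the time, the measured TCP pose, the force and the opening at its end, in the units of the state.
- ctrl.state(): the state, without advancing time (a new reading comes with each control period).
- viewer.camera(name): name is "side" or "top"; returns a dict with "img" (400x640x3 uint8, blue, green, red), "fovy" (degrees; the focal length in pixels is half the picture's height over the tangent of half this angle, whatever the lens; pixels are square), "cx", "cy" (the principal point, pixels), "k1" (the pictures are not rectified: a ray, as slopes to the right and down, at radius r is drawn at 1 + k1 r^2 times it, then the intrinsics apply), "T" (4x4, takes a point from camera to world coordinates). Camera axes: x right, y down, z forward; pixel columns grow to the right and rows downward; lengths in m; the calibration is good to about 2 mm. A picture is of the moment at which its call begins. There is no depth.
- ctrl.job_done(): hands the job in, once; it reports no verdict.
The state is a dict: "time": time; "qpos": joint angles; "dq": joint speeds; "tau": joint torques, N m; "position": TCP position; "ee_rot": TCP orientation; "ft_force": force on the tool from outside, world axes, zero at the start; "moment": the same for the moment, N m; "opening": opening from 0.0 (shut) to 1.0 (fully open).
Only numpy, scipy, OpenCV 4.12 (cv2) and the standard library are available. Lean on these libraries where they do the work, as an engineer would, in place of code of your own. Each camera call takes 0.05 s, during which the arm holds its last target. There are 200 camera calls.

## Working session

There is one attempt and no reset: what is moved stays moved. The work goes in short steps, Python scripts to look and compute and a tool call to move; the robot and the scene stay as the last step left them, time stands still between calls to the robot, and variables do not carry over. Pictures are saved under pics/ and viewed, about 8 in all and at most 12, crops included, and the job is handed in when it is done.

Besides the shell and the picture viewer there is one more tool, called after ">>>" as name([rows], argument=value, ...), one row to a line, values as JSON. arm_command: Moves the arm, as the interface text tells. Its arguments: {"type":"object","properties":{"increments":{"type":"array"},"fingers":{"type":"number"},"force":{"type":"number"}},"required":["increments"]}

```bash
mkdir -p pics; ls
cat > h.py <<'E'
import numpy as np, cv2, pickle
from cell import ctrl, viewer
def snap(n,tag):
    c=viewer.camera(n); pickle.dump(c,open(f'pics/{tag}.pkl','wb')); cv2.imwrite(f'pics/{tag}.png',c['img']); return c
def load(tag): return pickle.load(open(f'pics/{tag}.pkl','rb'))
def K(c):
    f=200/np.tan(np.radians(c['fovy'])/2); return np.array([[f,0,c['cx']],[0,f,c['cy']],[0,0,1.]])
def ray(c,p):
    d=np.array([c['k1'],0,0,0,0.])
    s=cv2.undistortPointsIter(np.array([[p]],float),K(c),d,None,None,(3,100,1e-12))[0,0]
    T=np.array(c['T']); return T[:3,3],T[:3,:3]@np.array([s[0],s[1],1])
def atz(c,p,z):
    o,d=ray(c,p); return o+d*(z-o[2])/d[2]
def proj(c,P):
    T=np.linalg.inv(np.array(c['T'])); P=np.atleast_2d(P)@T[:3,:3].T+T[:3,3]
    return cv2.projectPoints(P,np.zeros(3),np.zeros(3),K(c),np.array([c['k1'],0,0,0,0.]))[0][:,0]
E
python3 - <<'E'
from h import *
for n in('side','top'):
    c=snap(n,n+'0'); print(n,c['fovy'],c['cx'],c['cy'],c['k1'],np.round(c['T'],3).tolist())
s=ctrl.state(); print(s,ctrl.nose_length)
a=cv2.imread('pics/top0.png');cv2.imwrite('pics/top0b.png',cv2.resize(a,(800,500)))
E
```

```text
pics
side 57.255219988139174 325.1449323796216 197.1075179372957 -0.026494171675993695 [[0.909, -0.216, 0.357, 0.145], [-0.417, -0.453, 0.788, -0.726], [-0.008, -0.865, -0.502, 0.553], [0.0, 0.0, 0.0, 1.0]]
top 46.89918573163749 317.87764781260915 200.4945376085107 0.0317421602197253 [[-0.009, -0.994, 0.108, 0.324], [-1.0, 0.007, -0.02, -0.005], [0.019, -0.108, -0.994, 1.402], [0.0, 0.0, 0.0, 1.0]]
{'time': 0.1, 'qpos': array([-1.25521003,  0.68991891, -0.19452685,  1.56627552,  0.15728887,
        0.90250381, -0.21508983]), 'dq': array([-0.0005411 , -0.00170992, -0.00152475, -0.00318012,  0.00048634,
        0.00031396,  0.0005152 ]), 'tau': array([-3.72291572e-03, -5.40598333e+01, -1.27137400e+00, -1.58985454e+01,
        9.44486033e-03,  4.43404468e-03, -2.00243090e-05]), 'position': array([0.17367072, 0.59978583, 0.24754321]), 'ee_rot': array([ 5.59117353e-04,  7.99370173e-01,  6.00838240e-01, -6.50239782e-04]), 'ft_force': array([ 0.0506171 ,  0.33071586, -0.18325881]), 'moment': array([0.01485022, 0.03380898, 0.01024855]), 'opening': 1.001857744185192} 0.017
```

View pics/top0.png

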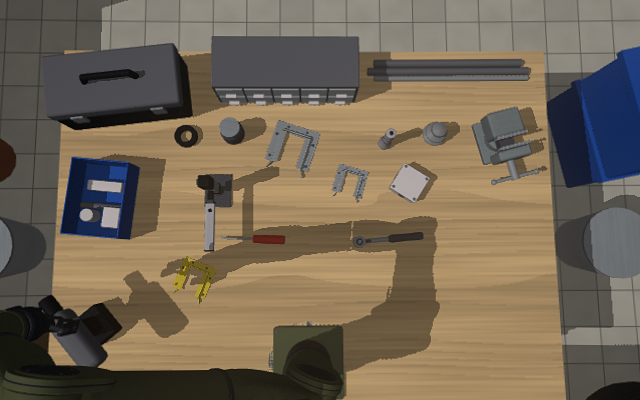

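View pics/side0.png

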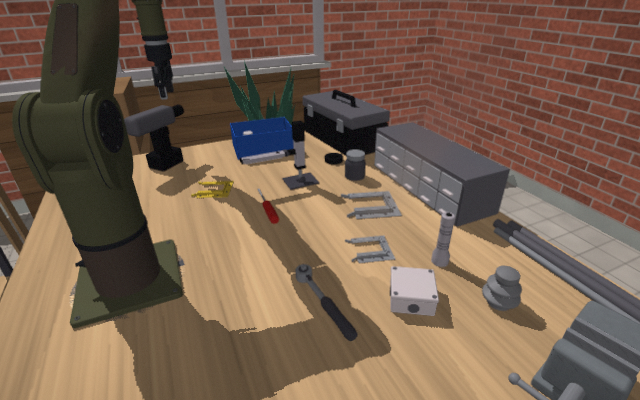

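Top: the lamp is at about (215,188) with its bar towards (209,230). The larger grey bracket is at (293,145), with its mouth seemingly towards the image bottom. I'll enlarge both.

Run:
```python
from h import *
a=cv2.imread('pics/top0.png')[105:255,180:340]
cv2.imwrite('pics/z1.png',cv2.resize(a,None,fx=4,fy=4,interpolation=cv2.INTER_CUBIC))
b=cv2.imread('pics/side0.png')[110:260,270:420]
cv2.imwrite('pics/z2.png',cv2.resize(b,None,fx=4,fy=4,interpolation=cv2.INTER_CUBIC))
```

```text
(no output)
```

View pics/z1.png

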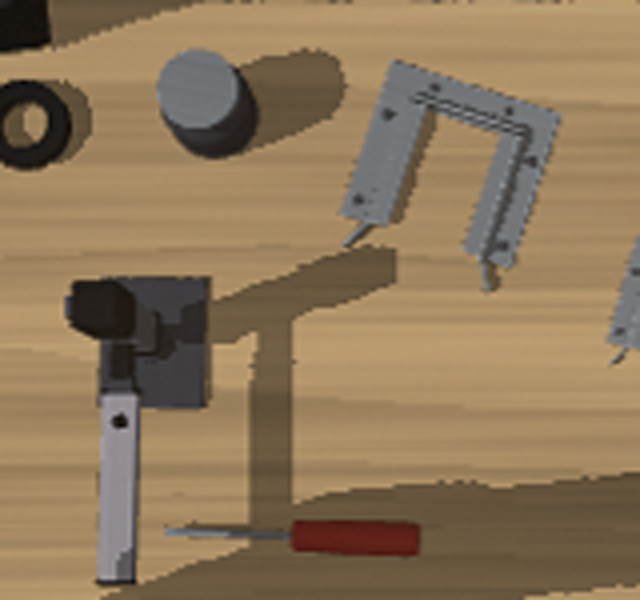

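View pics/z2.png

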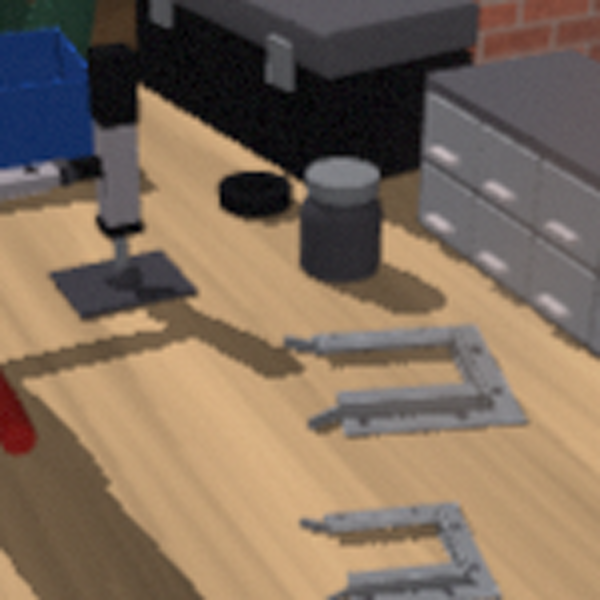

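Top crop: foot corners at (210,277), (208,408) and (100,405). Bracket top outer corners are at (395,60), (560,115), (510,267) and (342,213), with the mouth facing down. The bar runs from (119,395) to (116,582). The jar is at (198,88) and the screwdriver at (165–420,535).

Run:
```python
from h import *
c=load('top0');s=load('side0')
f=lambda u,v,x0=180,y0=105:((u+.5)/4-.5+x0,(v+.5)/4-.5+y0)
def P(n,u,v,z): p=atz(c,f(u,v),z); print(n,np.round(p,4)); return p
print('foot'); a,b,d=[P('f',*q,.006) for q in((210,277),(208,408),(100,405))]
print(np.linalg.norm(a-b),np.linalg.norm(b-d),'ctr',(a+d)/2)
e1=P('bar',119,395,.114);e2=P('bar',116,582,.114);v=e1-e2;print('yaw',np.degrees(np.arctan2(v[1],v[0])),np.linalg.norm(v)); 
bl,br,fr,fl=[P('br',*q,.014) for q in((395,60),(560,115),(510,267),(342,213))]
print(np.linalg.norm(bl-br),np.linalg.norm(fr-fl),np.linalg.norm(bl-fl),np.linalg.norm(br-fr))
for x,y in((bl,fl),(br,fr)): v=x-y;print('byaw',np.degrees(np.arctan2(v[1],v[0])))
v=bl-br;print('byaw',np.degrees(np.arctan2(v[1],v[0]))-90)
v=fl-fr;print('byaw',np.degrees(np.arctan2(v[1],v[0]))-90)
print('front mid',(fl+fr)/2)
P('jar',198,88,.085);P('tape',30,125,.019);P('sd tip',165,532,.01);P('sd end',420,538,.013);P('grip top c',103,308,.2)
for n,p,z in (('flash',(391,132),.13),('insul',(440,125),.083),('box',(410,182),.046)): print(n,np.round(atz(c,p,z),3))
g=lambda u,v:f(u,v,270,110)
# side cross-check foot corners
for q in((50,275),(165,253),(196,293),(83,315)): print('sidefoot',np.round(atz(s,g(*q),.006),4))
for q in((478,325),(527,422),(347,434),(325,350)): print('sidebr',np.round(atz(s,g(*q),.014),4))
```

```text
foot
f [0.5589 0.2286 0.006 ]
f [0.4586 0.229  0.006 ]
f [0.4614 0.3101 0.006 ]
0.1003713848046795 0.0812098348011438 ctr [0.51017249 0.26936281 0.006     ]
bar [0.4577 0.2727 0.114 ]
bar [0.328  0.2725 0.114 ]
yaw 0.08946808755116716 0.1297116911110097
br [0.7259 0.0872 0.014 ]
br [ 0.6822 -0.0394  0.014 ]
br [ 5.641e-01 -2.000e-04  1.400e-02]
br [0.6065 0.1276 0.014 ]
0.13395771556572345 0.1346649126575519 0.12603744743583345 0.12444965021344691
byaw -18.679505088511174
byaw -18.35395403988274
byaw -19.015953621590967
byaw -18.33776918745005
front mid [0.58529815 0.06368279 0.014     ]
jar [0.6847 0.2254 0.085 ]
tape [0.6742 0.3635 0.019 ]
sd tip [0.3651 0.2592 0.01  ]
sd end [0.3589 0.0685 0.013 ]
grip top c [0.5061 0.2655 0.2   ]
flash [ 0.655 -0.238  0.13 ]
insul [ 0.688 -0.391  0.083]
box [ 0.525 -0.307  0.046]
sidefoot [0.4587 0.3061 0.006 ]
sidefoot [0.5594 0.3027 0.006 ]
sidefoot [0.5539 0.2256 0.006 ]
sidefoot [0.4598 0.2301 0.006 ]
sidebr [0.7191 0.0727 0.014 ]
sidebr [ 0.6745 -0.055   0.014 ]
sidebr [ 0.5577 -0.0157  0.014 ]
sidebr [0.5972 0.0892 0.014 ]
```

```bash
cat >> h.py <<'E'
def box(x0,x1,y0,y1,z): return np.array([[x0,y0,z],[x1,y0,z],[x1,y1,z],[x0,y1,z]])
def place(P,x,y,deg):
    a=np.radians(deg);R=np.array([[np.cos(a),-np.sin(a),0],[np.sin(a),np.cos(a),0],[0,0,1]]);return P@R.T+[x,y,0]
def over(c,polys,x0,y0,w,h,k):
    im=cv2.resize(c['img'][y0:y0+h,x0:x0+w],None,fx=k,fy=k,interpolation=cv2.INTER_CUBIC)
    for P,col in polys:
        q=(proj(c,P)-[x0,y0]+.5)*k-.5
        cv2.polylines(im,[np.round(q*8).astype(np.int32)],True,col,1,cv2.LINE_AA,3)
    return im
def brk(x,y,d):
    return [(place(p,x,y,d),col) for p,col in((box(-.05,.075,-.0695,.0695,.014),(0,0,255)),(box(-.05,.075,-.0695,.0695,0),(0,255,255)),(box(-.05,.0515,-.03,.03,.013),(0,255,0)),(box(-.05,.0515,-.0425,.0425,0),(255,0,255)))]
def lamp(x,y,d,z=0,s=0):
    return [(place(p+[0,0,z],x,y,d),col) for p,col in((box(-.05,.05,-.04,.04,.006),(0,0,255)),(box(-.016,.016,-.016,.016,.2+s),(0,255,0)),(box(-.183,-.048,-.013,.013,.114+s),(255,255,0)))]
E
python3 - <<'E'
from h import *
B=brk(.6327,.0477,-18.6);L=lamp(.5095,.268,0)
a=over(load('top0'),B+L,180,105,150,150,4)
b=over(load('side0'),B+L,275,115,130,110,4)
b=cv2.copyMakeBorder(b,0,600-440,0,0,cv2.BORDER_CONSTANT)
im=np.hstack([a,b]);cv2.imwrite('pics/o1.png',cv2.resize(im,(800,int(600*800/im.shape[1])),interpolation=cv2.INTER_AREA))
E
```

```text
(no output)
```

View pics/o1.png

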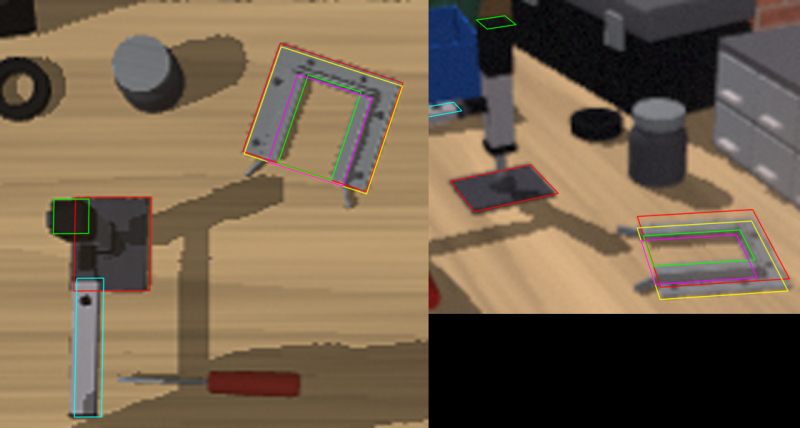

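The overlay fits in both pictures. The lamp foot and grip are within about 3 mm, and the bracket flange turns out to be low, so its origin is about (0.635, 0.048) with yaw -18.6°. Next I go above the lamp with the jaws along lamp x (bare faces).

>>> arm_command([
  [0,0,-3.2,0,0,0],
  [-4,7,-3.2,0,0,12],
  [-8,14,-3.2,0,0,24],
  [-12,21,-3.2,0,0,36],
  [-16,28,-3.2,0,0,48],
  [-19,35,-3.2,0,0,60],
  [-22,40,-3.2,0,0,70],
  [-22.55,41.4,-3.2,0,0,73.9],
  [-22.55,41.4,-3.2,0,0,73.9],
  [-22.55,41.4,-3.2,0,0,73.9],
  [-22.55,41.4,-3.2,0,0,73.9],
  [-22.55,41.4,-3.2,0,0,73.9],
], fingers=100, force=40)

```text
time: 1.1
position: [0.5001, 0.2762, 0.2801]
ee_rot: [0.0, 1.0, -0.003, -0.0]
ft_force: [-0.1, 0.6, -0.5]
opening: 0.995
```

>>> arm_command([
  [0,0,0,0,0,0],
  [0,0,0,0,0,0],
  [0,0,0,0,0,0],
])

```text
time: 1.35
position: [0.4987, 0.2781, 0.2798]
ee_rot: [-0.0, 1.0, -0.0, -0.001]
ft_force: [-1.4, 0.0, -0.4]
opening: 1.001
```

Run:
```python
from h import *
s=ctrl.state();print(s['position'],s['ee_rot'],s['qpos'])
snap('top','top1');snap('side','side1')
L=lamp(.5095,.268,0)
a=over(load('top1'),[],190,150,70,80,6); b=over(load('side1'),[],270,100,70,80,6)
cv2.imwrite('pics/o2.png',np.hstack([a,b])[:, :800])
```

```text
[0.49867741 0.27809    0.27984802] [-1.51303236e-04  9.99999698e-01 -2.27947262e-04 -7.27955376e-04] [-0.67233598  0.58029157  0.13972114  1.70383428 -0.10179036  0.86559144
 -0.48951934]
```

View pics/o2.png

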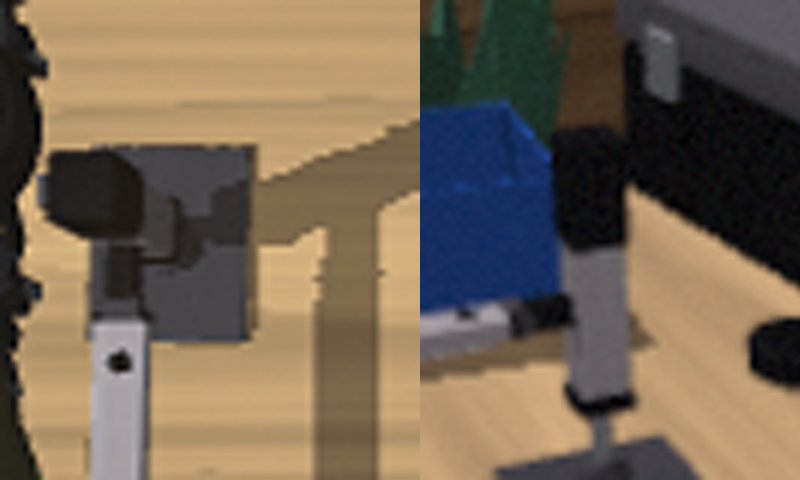

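The lamp's grip is clear below. Its grey catch shows on the +y side (left in the picture), and the top face centre at about (204.4,181.1) gives lamp ≈ (0.508, 0.268). Next I move over it, go down and pinch the bare x faces.

>>> arm_command([
  [0.9,1,0,0,0,0],
  [0.9,1,0,0,0,0],
  [0.9,1,3,0,0,0],
  [0.9,1,6,0,0,0],
  [0.9,1,9,0,0,0],
  [0.9,1,10.4,0,0,0],
  [0.9,1,10.4,0,0,0],
  [0.9,1,10.4,0,0,0],
  [0.9,1,10.4,0,0,0],
])

```text
time: 2.2
position: [0.5093, 0.2682, 0.1775]
ee_rot: [-0.001, 1.0, -0.0, 0.001]
ft_force: [0.2, -0.3, 0.9]
opening: 1.003
```

>>> arm_command([
  [0,0,0,0,0,0],
  [0,0,0,0,0,0],
  [0,0,0,0,0,0],
  [0,0,0,0,0,0],
  [0,0,0,0,0,0],
  [0,0,0,0,0,0],
  [0,0,0,0,0,0],
  [0,0,0,0,0,0],
  [0,0,0,0,0,0],
  [0,0,0,0,0,0],
], fingers=0, force=40)

```text
time: 3.03
position: [0.5088, 0.268, 0.1769]
ee_rot: [-0.0, 1.0, -0.0, 0.001]
ft_force: [-0.0, 0.2, 6.4]
opening: 0.37
```

>>> arm_command([
  [0,0,-1,0,0,0],
  [0,0,-2,0,0,0],
  [0,0,-3,0,0,0],
  [0,2,-3,0,0,2],
  [0,4,-3,0,0,4],
  [0,6,-3,0,0,6],
  [0,8,-3,0,0,8.5],
  [0,10,-3,0,0,11],
  [-0.1,12,-3,0,0,13.5],
  [-0.2,14,-3,0,0,16],
  [-0.2,16,-3,0,0,18.6],
  [-0.2,17.7,-3,0,0,18.6],
])

```text
time: 4.03
position: [0.5057, 0.0891, 0.2067]
ee_rot: [0.0, 0.987, -0.163, -0.0]
ft_force: [0.2, -0.5, -7.1]
opening: 0.368
```

>>> arm_command([
  [0,0,0,0,0,0],
  [0,0,0,0,0,0],
  [0,0,0,0,0,0],
  [0,0,0,0,0,0],
])

```text
time: 4.37
position: [0.5062, 0.0922, 0.2065]
ee_rot: [-0.001, 0.987, -0.161, 0.0]
ft_force: [0.6, 0.1, -7.8]
opening: 0.363
```

Run:
```python
from h import *
s=ctrl.state();print(s['position'],s['ee_rot'],s['opening'])
snap('top','top2');snap('side','side2')
x,y=s['position'][:2]
B=brk(.635,.048,-18.6)[1:];L=lamp(x,y,-18.6,s['position'][2]-.1765)[:1]
a=over(load('top2'),L,230,105,110,110,5); b=over(load('side2'),B+L,300,120,100,110,5)
cv2.imwrite('pics/o3.png',cv2.resize(np.hstack([a,b]),(800,419),interpolation=cv2.INTER_AREA))
```

```text
[0.50620008 0.09224572 0.2064693 ] [-6.34038480e-04  9.86946376e-01 -1.61047969e-01  2.24859440e-05] 0.36300918181400127
```

View pics/o3.png

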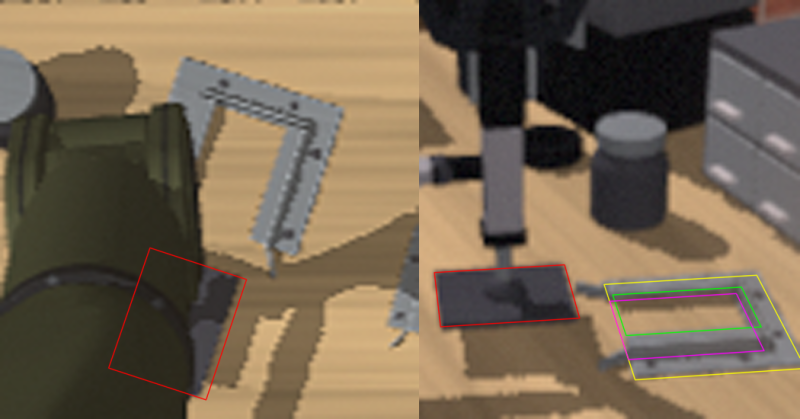

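The lamp is held true to model, with the foot outline matching in both views and aligned about 0.8 mm off the slot axis. Next I lower it and slide it halfway in.

>>> arm_command([
  [0,0,1,0,0,0],
  [0,0,2,0,0,0],
  [0,0,2.85,0,0,0],
  [0,0,2.85,0,0,0],
  [0,0,2.85,0,0,0],
])

```text
time: 4.88
position: [0.5066, 0.0916, 0.1777]
ee_rot: [-0.0, 0.987, -0.162, 0.0]
ft_force: [0.3, 0.3, -6.1]
opening: 0.37
```

>>> arm_command([
  [1,0,0,0,0,0],
  [2,0,0,0,0,0],
  [3,0,0,0,0,0],
  [4,0,0,0,0,0],
  [4.5,0,0,0,0,0],
  [5,0,0,0,0,0],
  [5.5,0,0,0,0,0],
  [6,0,0,0,0,0],
  [6.5,0,0,0,0,0],
  [7,0,0,0,0,0],
])

```text
time: 5.72
position: [0.5723, 0.0682, 0.1777]
ee_rot: [0.0, 0.987, -0.162, -0.0]
ft_force: [-2.6, 1.0, -0.7]
opening: 0.371
```

>>> arm_command([
  [0.6,0,0,0,0,0],
  [1.2,0,0,0,0,0],
  [1.8,0,0,0,0,0],
  [2.4,0,0,0,0,0],
  [3,0,0,0,0,0],
  [3.6,0,0,0,0,0],
  [4.2,0,0,0,0,0],
  [4.8,0,0,0,0,0],
  [5.2,0,0,0,0,0],
])

```text
time: 6.47
position: [0.6228, 0.0512, 0.1777]
ee_rot: [0.0, 0.987, -0.162, 0.001]
ft_force: [-2.2, 0.5, -3.9]
opening: 0.373
```

>>> arm_command([
  [0.3,0,0,0,0,0],
  [0.6,0,0,0,0,0],
  [0.9,0,0,0,0,0],
  [1.1,0,0,0,0,0],
  [1.2,0,0,0,0,0],
  [1.2,0,0,0,0,0],
])

```text
time: 6.97
position: [0.6326, 0.048, 0.1777]
ee_rot: [0.0, 0.987, -0.162, -0.001]
ft_force: [-5.2, -0.3, -0.2]
opening: 0.368
```

>>> arm_command([
  [0.1,0,0,0,0,0],
  [0.2,0,0,0,0,0],
  [0.3,0,0,0,0,0],
  [0.3,0,0,0,0,0],
  [0.3,0,0,0,0,0],
])

```text
time: 7.38
position: [0.6336, 0.0477, 0.1774]
ee_rot: [-0.0, 0.987, -0.162, -0.003]
ft_force: [-7.6, 0.7, 1.7]
opening: 0.368
```

>>> arm_command([
  [0.1,0,0,0,0,0],
  [0.2,0,0,0,0,0],
  [0.3,0,0,0,0,0],
  [0.4,0,0,0,0,0],
  [0.4,0,0,0,0,0],
  [0.4,0,0,0,0,0],
])

```text
time: 7.88
position: [0.635, 0.0473, 0.1777]
ee_rot: [-0.0, 0.987, -0.161, -0.006]
ft_force: [-12.3, 1.9, 8.9]
opening: 0.369
```

Run:
```python
from h import *
s=ctrl.state();print(s['position'],s['ee_rot'],s['ft_force'],s['moment'])
snap('top','top3');snap('side','side3')
x,y=.6336,.0477
L=lamp(x,y,-18.6)
b=over(load('side3'),L[:1],320,80,100,110,6);b2=over(load('side3'),[],320,80,100,110,6)
im=np.hstack([b,b2]);cv2.imwrite('pics/o4.png',cv2.resize(im,(800,440),interpolation=cv2.INTER_AREA))
```

```text
[0.63496453 0.04726839 0.1777098 ] [-2.51391281e-04  9.86857559e-01 -1.61497017e-01 -5.55053224e-03] [-12.27904783   1.88849002   8.90825374] [0.69450816 4.04691124 0.10313737]
```

View pics/o4.png

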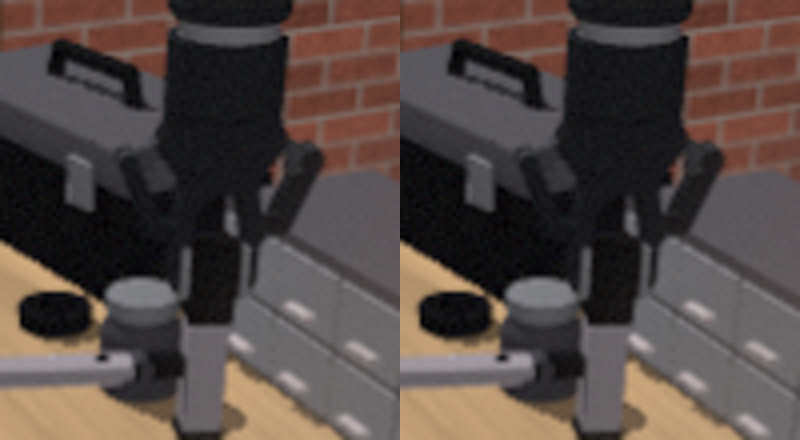

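The lamp is held upright with the bar out of the mouth, but my crop missed the foot, so I'll recrop lower from the same picture.

Run:
```python
from h import *
L=lamp(.6345,.0475,-18.6)
c=load('side3')
b=over(c,L[:1],335,170,80,60,10);b2=over(c,[],335,170,80,60,10)
im=np.vstack([b,b2]);cv2.imwrite('pics/o5.png',cv2.resize(im,(400,600),interpolation=cv2.INTER_AREA))
```

```text
(no output)
```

View pics/o5.png

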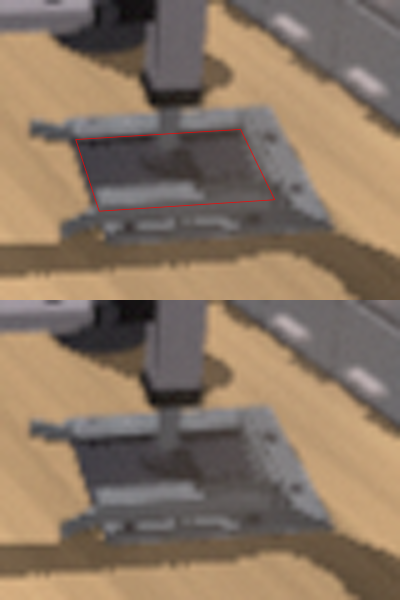

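The foot sits in the slot under the lips. Its rear edge is flush with the runner ends at the mouth (lower crop, about (80–95, 435–490)), so it is home. Next I relax the push, hold a moment for criterion 1, and release.

>>> arm_command([
  [-0.2,0,0,0,0,0],
  [-0.4,0,0,0,0,0],
  [-0.5,0,0,0,0,0],
  [-0.5,0,0,0,0,0],
])

```text
time: 8.32
position: [0.6332, 0.0478, 0.1773]
ee_rot: [0.0, 0.987, -0.162, -0.002]
ft_force: [-5.6, 0.2, 0.2]
opening: 0.373
```

>>> arm_command([
  [0,0,0,0,0,0],
  [0,0,0,0,0,0],
  [0,0,0,0,0,0],
  [0,0,0,0,0,0],
  [0,0,0,0,0,0],
  [0,0,0,0,0,0],
], fingers=100)

```text
time: 8.82
position: [0.6357, 0.0472, 0.1781]
ee_rot: [-0.0, 0.987, -0.162, 0.001]
ft_force: [-0.3, 0.2, -1.0]
opening: 1.001
```

>>> arm_command([
  [0,0,-2,0,0,0],
  [0,0,-4,0,0,0],
  [0,0,-7,0,0,0],
  [-0.25,0,-7,0,0,-7],
  [-0.25,0,-7,0,0,-14],
  [-0.25,0,-7,0,0,-21],
  [-0.25,0,-7,0,0,-28],
  [-0.25,0,-7,0,0,-35],
  [-0.25,0,-7,0,0,-42],
  [-0.25,0,-7,0,0,-49],
  [-0.25,0,-7,0,0,-56],
  [-0.25,0,-7,0,0,-63],
])

```text
time: 9.82
position: [0.6329, 0.0479, 0.2479]
ee_rot: [0.0, 0.925, 0.38, 0.0]
ft_force: [-0.2, 0.7, 0.6]
opening: 0.999
```

>>> arm_command([
  [0,0,0,0,0,-7],
  [0,0,0,0,0,-14],
  [0,0,0,0,0,-21],
  [0,0,0,0,0,-27],
  [0,0,0,0,0,-27],
  [0,0,0,0,0,-27],
  [0,0,0,0,0,-27],
])

```text
time: 10.4
position: [0.6328, 0.0479, 0.2478]
ee_rot: [0.0, 0.813, 0.582, 0.0]
ft_force: [0.4, 0.4, -0.6]
opening: 1.002
```

Run:
```python
from h import *
from scipy.spatial.transform import Rotation as R
s=ctrl.state();w,x,y,z=s['ee_rot'];M=R.from_quat([x,y,z,w]).as_matrix()
print(s['position'],np.degrees(np.arctan2(M[1,0],M[0,0])),M[:,2],s['qpos'])
snap('top','top4');c=snap('side','side4')
L=lamp(.6335,.0478,-18.6)
b=over(c,[],330,90,90,130,4.6);b2=over(c,L,330,90,90,130,4.6)
cv2.imwrite('pics/o6.png',np.hstack([b,b2])[:, :800])
```

```text
[0.63276303 0.04793942 0.2478081 ] 71.18788914298962 [ 2.55887982e-04 -4.62263986e-05 -9.99999966e-01] [ 2.43470463e-04  7.08274681e-01 -2.73720683e-01  1.53252173e+00
  2.21105711e-01  9.31081347e-01  8.99267191e-01]
```

View pics/o6.png

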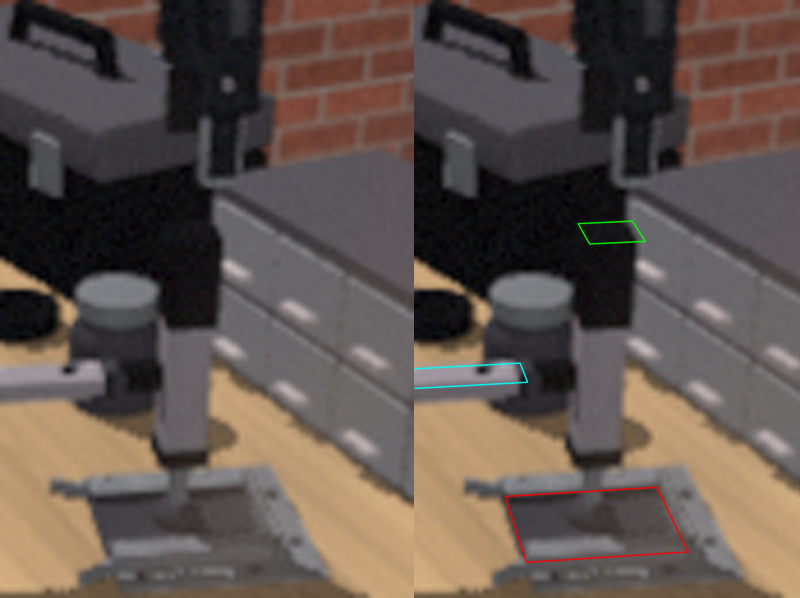

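The lamp stands upright and closed in the bracket. The model outline matches to about 1–2 px and the foot rear corner is at (90,500), unchanged. The gripper is turned with its jaws along lamp y, so I go down and squeeze the catch.

>>> arm_command([
  [0,0,2,0,0,0],
  [0,0,4,0,0,0],
  [0,0,6,0,0,0],
  [0,0,7.05,0,0,0],
  [0,0,7.05,0,0,0],
  [0,0,7.05,0,0,0],
])

```text
time: 11.0
position: [0.6327, 0.0482, 0.1773]
ee_rot: [-0.0, 0.812, 0.583, -0.0]
ft_force: [0.8, -0.2, 0.6]
opening: 1.002
```

>>> arm_command([
  [0,0,0,0,0,0],
  [0,0,0,0,0,0],
  [0,0,0,0,0,0],
  [0,0,0,0,0,0],
  [0,0,0,0,0,0],
  [0,0,0,0,0,0],
  [0,0,0,0,0,0],
  [0,0,0,0,0,0],
  [0,0,0,0,0,0],
  [0,0,0,0,0,0],
  [0,0,0,0,0,0],
  [0,0,0,0,0,0],
], fingers=0, force=40)

```text
time: 12.0
position: [0.6338, 0.0494, 0.1783]
ee_rot: [0.0, 0.812, 0.583, 0.002]
ft_force: [1.1, 3.2, 5.4]
opening: 0.37
```

The opening of 0.37 (about 32 mm) means the catch is flush. Next I draw it up in steps.

>>> arm_command([
  [0,0,-0.5,0,0,0],
  [0,0,-1,0,0,0],
  [0,0,-1.5,0,0,0],
  [0,0,-2,0,0,0],
  [0,0,-2.5,0,0,0],
  [0,0,-3,0,0,0],
  [0,0,-3,0,0,0],
])

```text
time: 12.58
position: [0.6329, 0.0477, 0.2084]
ee_rot: [0.0, 0.812, 0.583, 0.0]
ft_force: [-1.0, -0.3, -0.7]
opening: 0.368
```

>>> arm_command([
  [0,0,-0.5,0,0,0],
  [0,0,-1,0,0,0],
  [0,0,-1.5,0,0,0],
  [0,0,-2,0,0,0],
  [0,0,-2.5,0,0,0],
  [0,0,-3,0,0,0],
  [0,0,-3.5,0,0,0],
  [0,0,-4,0,0,0],
  [0,0,-4.5,0,0,0],
  [0,0,-5,0,0,0],
])

```text
time: 13.42
position: [0.6326, 0.0481, 0.2578]
ee_rot: [-0.0, 0.812, 0.583, 0.0]
ft_force: [-0.6, -0.6, -6.5]
opening: 0.37
```

Run:
```python
from h import *
c=snap('side','side5');s=ctrl.state();print(s['position'],s['ft_force'])
b=over(c,[],320,40,110,180,3.3);b2=over(c,lamp(.633,.048,-18.6,0,s['position'][2]-.178),320,40,110,180,3.3)
cv2.imwrite('pics/o7.png',np.hstack([b,b2]))
```

```text
[0.63304907 0.04817859 0.25881198] [-0.10781417  0.70372197 -4.84815268]
```

View pics/o7.png

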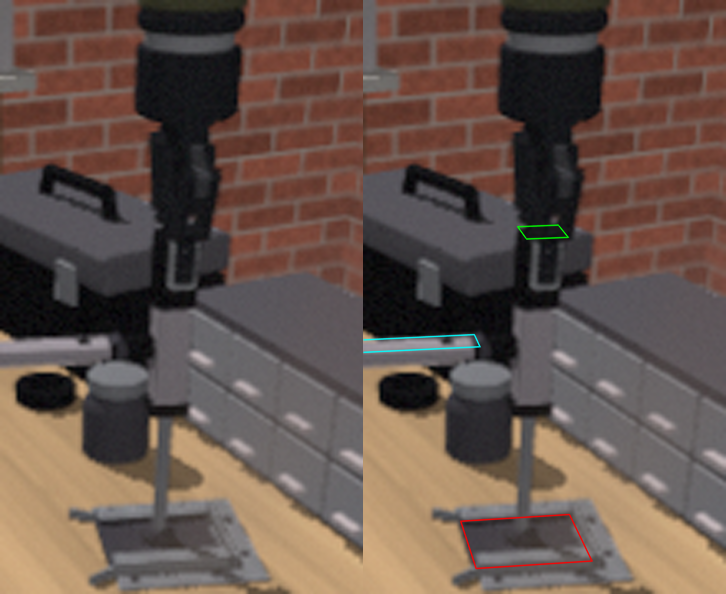

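The foot stays flat in the bracket (rear corner about (97,522)) and the bare mast shows some 80 mm drawn. I go on up to the end of travel.

>>> arm_command([
  [0,0,-0.5,0,0,0],
  [0,0,-1,0,0,0],
  [0,0,-1.4,0,0,0],
  [0,0,-1.7,0,0,0],
  [0,0,-1.9,0,0,0],
  [0,0,-2,0,0,0],
  [0,0,-2,0,0,0],
  [0,0,-2,0,0,0],
])

```text
time: 14.13
position: [0.6328, 0.0483, 0.2777]
ee_rot: [0.0, 0.812, 0.583, 0.0]
ft_force: [-1.3, 0.0, -2.0]
opening: 0.37
```

>>> arm_command([
  [0,0,0,0,0,0],
  [0,0,0,0,0,0],
  [0,0,0,0,0,0],
  [0,0,0,0,0,0],
])

```text
time: 14.47
position: [0.6328, 0.0483, 0.2777]
ee_rot: [0.0, 0.812, 0.583, 0.0]
ft_force: [-1.7, 0.9, 0.3]
opening: 0.367
```

>>> arm_command([
  [0,0,-0.1,0,0,0],
  [0,0,-0.2,0,0,0],
  [0,0,-0.2,0,0,0],
  [0,0,-0.2,0,0,0],
  [0,0,-0.2,0,0,0],
])

```text
time: 14.88
position: [0.6323, 0.0479, 0.2786]
ee_rot: [-0.0, 0.812, 0.583, -0.001]
ft_force: [-0.3, -0.1, -7.4]
opening: 0.371
```

>>> arm_command([
  [0,0,0.1,0,0,0],
  [0,0,0.1,0,0,0],
  [0,0,0.1,0,0,0],
  [0,0,0.1,0,0,0],
  [0,0,0.1,0,0,0],
  [0,0,0.1,0,0,0],
])

```text
time: 15.38
position: [0.6326, 0.0481, 0.2784]
ee_rot: [-0.0, 0.812, 0.583, -0.0]
ft_force: [-0.7, 0.2, -5.2]
opening: 0.371
```

Run:
```python
from h import *
c=snap('side','side6');s=ctrl.state();print(s['position'],s['ft_force'],s['opening'],s['dq'].max())
a=over(load('side4'),[],320,40,110,180,3.3);b=over(c,lamp(.633,.048,-18.6,0,.1),320,40,110,180,3.3)
cv2.imwrite('pics/o8.png',np.hstack([a,b]))
```

```text
[0.63259167 0.04807736 0.27834112] [-0.91440013 -0.44249571 -5.39709085] 0.3705446439826458 0.0010676942956213775
```

View pics/o8.png

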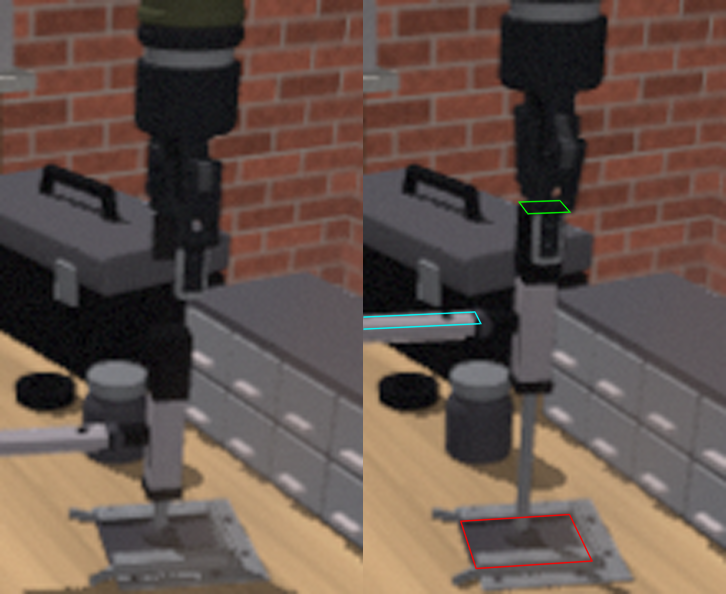

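The upper part is up at the second-stop outline and the foot is unmoved. I'll check the stroke numerically by template tracking.

Run:
```python
from h import *
a=load('side4');c=load('side6')
P=np.array([[-.05,0,.114]]);p0=proj(a,place(P,.633,.048,-18.6))[0]
x,y=np.round(p0).astype(int)
for dx,dy,w,h in((-14,-7,24,14),(-8,-8,22,16)):
    t=a['img'][y+dy:y+dy+h,x+dx:x+dx+w]
    r=cv2.matchTemplate(c['img'][y+dy-50:y+dy+h,x+dx-8:x+dx+w+8],t,cv2.TM_CCOEFF_NORMED)
    _,m,_,l=cv2.minMaxLoc(r);v=r[:,l[0]];j=l[1];o=(v[j-1]-v[j+1])/(2*(v[j-1]-2*v[j]+v[j+1]))
    print(m,'shift',l[0]-8,j+o-50)
for s in(.09,.094,.1): print(s,proj(c,place(P+[0,0,s],.633,.048,-18.6))[0]-p0)
```

```text
0.7603881359100342 shift 1 -34.167282
0.8334214091300964 shift 1 -34.26392
0.09 [  0.98914814 -31.09026294]
0.094 [  1.03499439 -32.53906551]
0.1 [  1.10407607 -34.72346137]
```

```bash
python3 -c "
from h import *
print(ctrl.job_done())"
```

```text
the job is handed in; nothing more can be done
None
```

The lamp's foot is home in the larger grey bracket with the light bar out of the mouth. The upper part is up at the second stop, still held with the catch squeezed in. I handed the job in at about 15.5 s of the 58 s allowed; it reports no verdict.

**What I did:** I gripped the lamp on its bare x faces and carried it to the mouth. I then slid the foot in against the end stop, with the push rising to 12 N. After releasing it I turned the gripper 90°, pinched across the catch with 40 N, and drew the upper part up.

**Last checks:**
- **Catch:** the opening read 0.37, about 32 mm, which means the catch is flush.
- **Height:** the tool rose 100 mm. Tracking the bar in the pictures gave about 98–99 mm, so the two differ by 1–2 mm; both are above the 94 mm needed. An extra nudge up met 7.4 N and the tool lagged slightly, so I took that as the end of travel.
- **Foot:** it stayed flat in the slot with its rear edge flush with the mouth. I judged this from the side view only, and that view and the top view disagreed by several mm on the bracket's position, most likely because I assumed the wrong height for its flange.
- **Other things on the bench:** the jar and the tape looked unmoved in the last crop. I did not check the other bystanders again at the end.

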